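# Stand a fallen terrine tin up and slide it into line on the baking sheet

### The job

One of the three terrine tins has been left lying on its side on the bench. Tip it onto its base and slide it in over the open side of the baking sheet (or set it there some other way), so that it stands mouth up close beside the nearer of the two tins already on the sheet, about a finger's width apart or less, parallel to it and with their ends level. Do not shift those two tins, and leave everything else on the bench where it is.

Things in the scene. Friction and masses are not known exactly. Their poses are not given: they have to be found in the camera images.
- tin_fallen: Tin to set up: bare metal, straight-walled, open, 150 long x 68 wide x 52 deep outside, walls 2.5, 0.19 kg, centre of mass 18 above its base. Origin: centre of the base's outside; x along its length, y across, z out of the mouth. Starts lying on a long side (68 high, origin 34 above the bench, y up), mouth sideways, roughly away from the sheet. Standing, its origin is at floor level.
- tin_next: The nearer of the two tins that already stand on the sheet, the same in shape and size, mouth up. Origin at the centre of its underside; x along its length, z up out of the mouth, y across its width pointing to the other standing tin. The free place is on its -y side.
- tin_end: The other standing tin, same shape and axes, between tin_next and the closed end of the sheet.
- sheet: Steel baking sheet, fixed, 354 (x) x 332 (y), flat floor 2 thick. Origin in its middle on the bench; z up. Its -y side is open: the floor ends at y = -162 in a bevel down to the bench at y = -170, so tins can be slid on. The other sides have edges rising outwards at 45 degrees to 20 high; the flat floor spans x = -159 to 159 and reaches y = 144.
- ramekin: White ceramic pot, 58 across, 40 high, standing on the sheet near its closed end, at the robot's side of the tins. Origin under its centre. To be left alone.
- spice_jar: Amber glass jar, 52 across, 85 high, on the bench beyond the fallen tin. Origin under its centre. To be left alone.
- spatula: Spatula 260 long lying on the bench beyond the sheet. Origin under its middle, x along its length. To be left alone.
- carton: White open carton 150 x 100 x 40 with a raised lid flap about 100 high, on the bench at the right. Origin under its centre. To be left alone.
- bowl: Steel bowl 150 across, 60 high, on the bench to the right of the robot's base. Origin under its centre. To be left alone.
- brush: Pastry brush 200 long lying on the bench to the left of the robot's base. Origin under its middle. To be left alone.
- can: Plain steel can, 74 across, 110 high, on the bench at the right. Origin under its centre. To be left alone.
There are look-alikes about, which are no part of the job. What is shaped like the tin_fallen but purple is not meant.

How it is judged:
By the outcome, as a careful person would: the job done as asked, in the order asked, and still so for the second after the job is handed in, with the robot touching nothing.
It also fails if it takes over 67 s, if anything falls off the work surface, if the arm or the gripper's body presses on something with over 40 N, if the wrist force passes 120 N, or if a joint passes its speed limit or range.

### The arm

A 6-joint arm with a two-finger parallel gripper is mounted at the origin on the work surface. World frame = base frame: x ahead of the robot, y to its left, z up, the work surface at z = 0. Lengths are in m, angles in rad, forces in N, time in s.
With the tool pointing down it reaches from about 0.3 to 0.775 m from the base axis. Payload 14.6 kg.
Tool frame: the origin (TCP) lies at the very end of the fingers, on their centre line; the grasp point (between the pads) lies 19 mm behind it (env.pinch_z is the distance from the TCP to the grasp point, in m); z points along the fingers, y is the direction in which the jaws open and shut (so a half turn about z gives the same grasp; the last joint's range is limited). The gripper opens to 94 mm and grips with 3 to 60 N. Pads are 16 mm wide; open, the fingers measure 119 mm over their backs; the gripper's body (75 mm by 177 mm) begins 78 mm behind the grasp point.
Start: joints at [-1.189, 0.3, 1.521, -0, 1.321, -0.067], TCP at [0.239, -0.496, 0.175] pointing down, gripper open.
Joint ranges: [-3.03, 3.03], [-0.79, 2.21], [0.23, 2.52], [-1.04, 4.18], [0, 3.07], [-2.55, 2.55]. Speed limits (rad/s): [2.22, 2.22, 2.57, 3.14, 3.14, 3.14].

### API

Orientations are given as [roll, pitch, yaw] about the fixed x, y, z axes, in that order (R = Rz(yaw) Ry(pitch) Rx(roll)).
In Python, from workcell import get_state, vision, env gives the robot as it stands.
- The arm moves only by the tool play_rows, never from a script. Its argument "motion" is a list of rows, each a list of 5 numbers: the shift along the tool's x, y, z normalised to -1 to 1, where 1 is 0.02 m, then the turn about the tool's z normalised to -1 to 1, where 1 is 0.15 rad, then the finger opening in mm, from 0 to 94. A call has 1 to 8 rows; each row shifts and turns the commanded pose from where the row before left it, along the tool's axes as they then stand; what a row does not reach is not made up. A row lasts 1/10 s, in which the tool goes at most 50 mm and 8.59 degrees, less where a joint would pass 70% of its speed; a pose out of reach is approached as far as the arm can. A call with a number of a shift or a turn outside -1 to 1 is refused whole. A call with a gripper value outside its range is refused whole. The fingers move at their own pace and stop on an object; "newtons" is the grip in N (left out, the last holds). Time passes only in rows, so rows that do not move let the fingers close. It gives the time, the measured TCP pose, the force and the opening at its end, in the units of the state.
- get_state(): the state, without advancing time (a new reading comes with each control period).
- vision.camera(name): name is "scene" or "side" or "wrist"; returns the picture (384x512x3 uint8, blue, green, red); there is no depth.
- vision.calibration(name): a dict with "camera_matrix" (3x3 intrinsics, pixels), "R" (3x3) and "t" (3): a world point X has camera coordinates R X + t; the wrist camera has in their place "tool_from_camera" (4x4, takes a point from camera to tool coordinates, whose origin is the TCP and whose axes are the flange's). Camera axes: x right, y down, z forward; pixel columns grow to the right and rows downward; lengths in m; the calibration is good to about 2 mm. A picture is of the moment at which its call begins: read the wrist's pose just before it. calibration takes no time and is no camera call.
- env.job_done(): hands the job in, once; it reports no verdict.
The state is a dict: "t": time; "joint_positions": joint angles; "joint_vel": joint speeds; "joint_efforts": joint torques, N m; "position": TCP position; "ee_rot": TCP orientation; "force": force on the tool from outside, world axes, zero at the start; "moment": the same for the moment, N m; "finger_gap": finger opening in m.
Only numpy, scipy, OpenCV 4.12 (cv2) and the standard library are available. Lean on these libraries where they do the work, as an engineer would, in place of code of your own. Each camera call takes 0.05 s, during which the arm holds its last target.

## Working session

There is one attempt and no reset: what is moved stays moved. The work goes in short steps, Python scripts to look and compute and a tool call to move; the robot and the scene stay as the last step left them, time stands still between calls to the robot, and variables do not carry over. Pictures are saved under pics/ and viewed, and the job is handed in when it is done.

Besides the shell and the picture viewer there is one more tool, called after ">>>" by a JSON object that holds its "method" and its "body", one argument or row to a line. play_rows: Moves the arm, as the interface text tells. Its arguments: {"type":"object","properties":{"motion":{"type":"array","items":{"type":"array","items":{"type":"number"}}},"newtons":{"type":"number"}},"required":["motion"]}

```bash
ls; mkdir -p pics; python3 - <<'E'
from workcell import get_state, vision, env
import cv2, numpy as np
print(get_state())
for n in ["scene","side","wrist"]:
    im=vision.camera(n); cv2.imwrite(f"pics/{n}0.png",im)
    print(n,vision.calibration(n))
E
```

```text
pics
{'t': 0.0, 'joint_positions': array([-1.18863466e+00,  3.00507080e-01,  1.52159526e+00, -2.16424894e-05,
        1.32070979e+00, -6.66018265e-02]), 'joint_vel': array([-0.00049231, -0.00126445,  0.00180355, -0.00070274,  0.00118888,
        0.00022567]), 'joint_efforts': array([ 1.30960820e-03, -5.31807625e+01, -3.52742636e+01,  7.08904839e-02,
        2.43537506e-02, -1.24676853e-04]), 'position': array([ 0.2384935 , -0.49525784,  0.17456063]), 'ee_rot': array([-3.14037449e+00, -6.02428068e-05,  4.48768821e-01]), 'force': array([-0.3392379 , -0.45741533,  0.35835859]), 'moment': array([-0.05574905, -0.01774814, -0.03124468]), 'finger_gap': 0.09432860948584687}
scene {'camera_matrix': array([[366.64798314,   0.        , 255.55439616],
       [  0.        , 366.64798314, 193.10386341],
       [  0.        ,   0.        ,   1.        ]]), 'R': array([[ 0.75306095,  0.6579394 ,  0.00386613],
       [ 0.48877318, -0.55548461, -0.67270917],
       [-0.44045429,  0.50848067, -0.7398969 ]]), 't': array([-0.34321758, -0.29357609,  1.39751561])}
side {'camera_matrix': array([[481.3564013
[... 177 characters left out ...]
.00810781],
       [-0.2649109 ,  0.7192581 , -0.64225384],
       [ 0.21203397, -0.60629805, -0.76644913]]), 't': array([0.47252002, 0.26526837, 1.52547431])}
wrist {'camera_matrix': array([[268.54393055,   0.        , 256.47507684],
       [  0.        , 268.54393055, 191.09729667],
       [  0.        ,   0.        ,   1.        ]]), 'tool_from_camera': array([[-3.15983703e-04, -9.62106416e-01, -2.72674063e-01,
         7.76274585e-02],
       [ 9.99999752e-01, -1.32515857e-04, -6.91262184e-04,
        -6.38817438e-04],
       [ 6.28934146e-04, -2.72674213e-01,  9.62106220e-01,
        -2.10075028e-01],
       [ 0.00000000e+00,  0.00000000e+00,  0.00000000e+00,
         1.00000000e+00]])}
```

View pics/scene0.png

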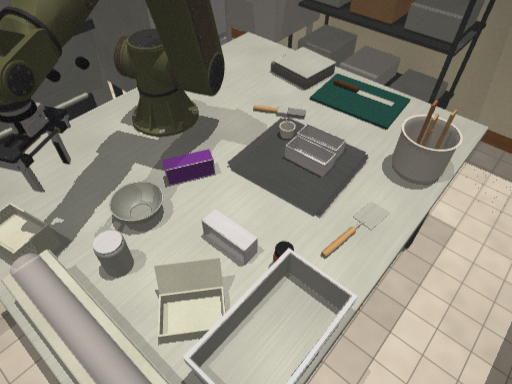

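View pics/side0.png

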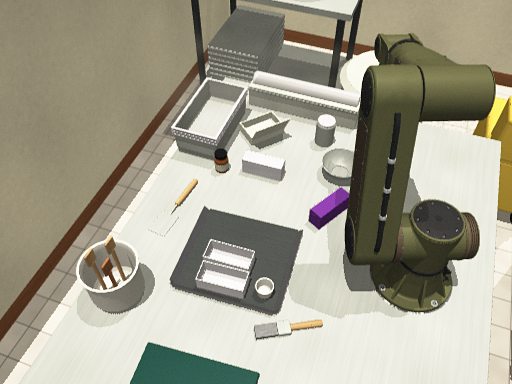

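View pics/wrist0.png

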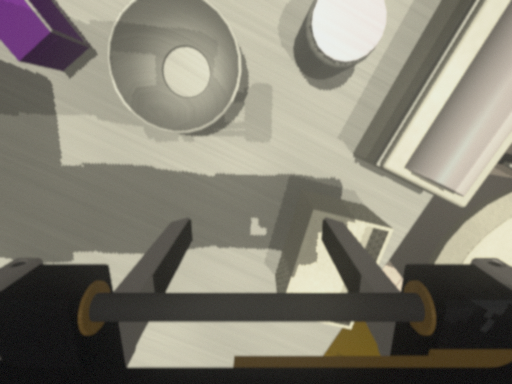

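```bash
python3 - <<'E'
import cv2
s=cv2.imread('pics/scene0.png'); d=cv2.imread('pics/side0.png')
def crop(im,x0,y0,w,h,k,n):
    c=cv2.resize(im[y0:y0+h,x0:x0+w],None,fx=k,fy=k,interpolation=cv2.INTER_CUBIC); 
    for i in range(0,w,10): cv2.putText(c,str(x0+i),(i*k,8),0,.3,(0,0,255)); cv2.line(c,(i*k,10),(i*k,14),(0,0,255))
    for i in range(0,h,10): cv2.putText(c,str(y0+i),(0,i*k+3),0,.3,(0,0,255)); cv2.line(c,(20,i*k),(24,i*k),(0,0,255))
    cv2.imwrite(n,c)
crop(s,225,110,150,105,5,'pics/s_sheet.png')
crop(s,190,200,120,75,6,'pics/s_tin.png')
crop(d,165,200,150,115,5,'pics/d_sheet.png')
crop(d,205,135,110,60,7,'pics/d_tin.png')
E
```

```text
(no output)
```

View pics/s_sheet.png

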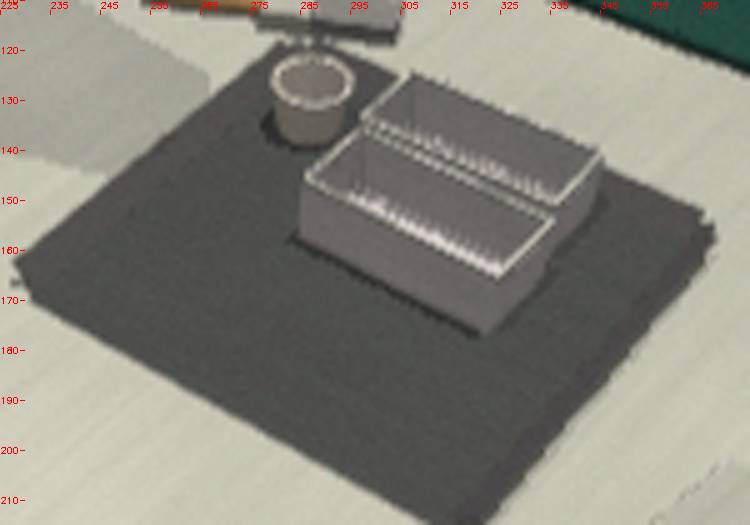

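View pics/s_tin.png

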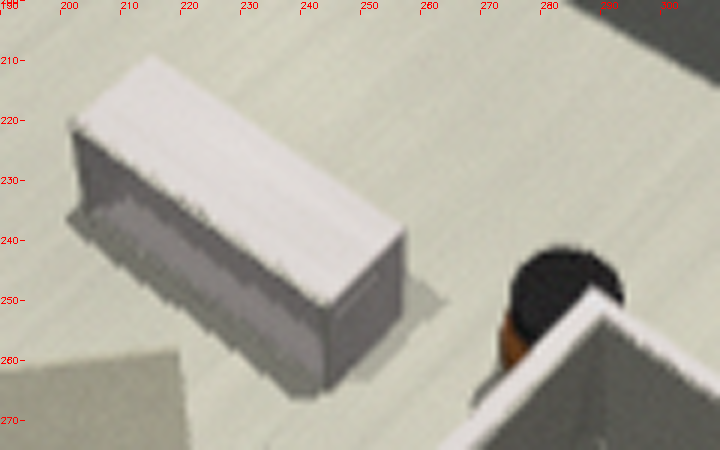

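View pics/d_sheet.png

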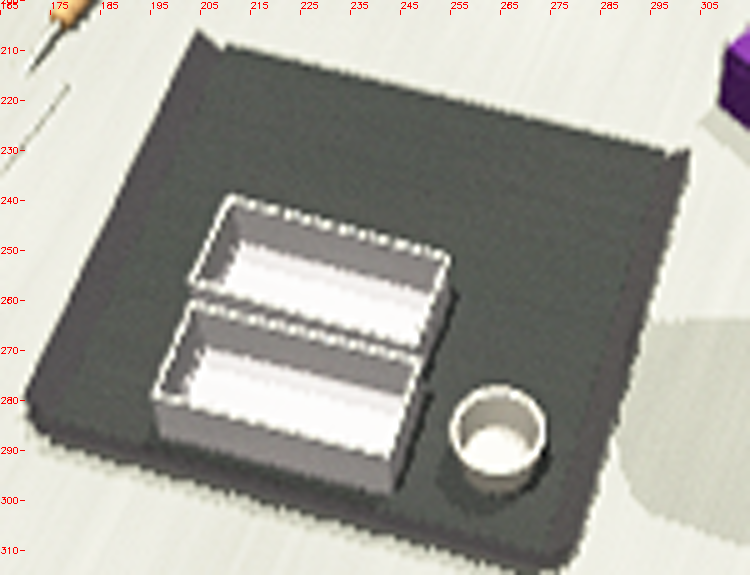

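View pics/d_tin.png

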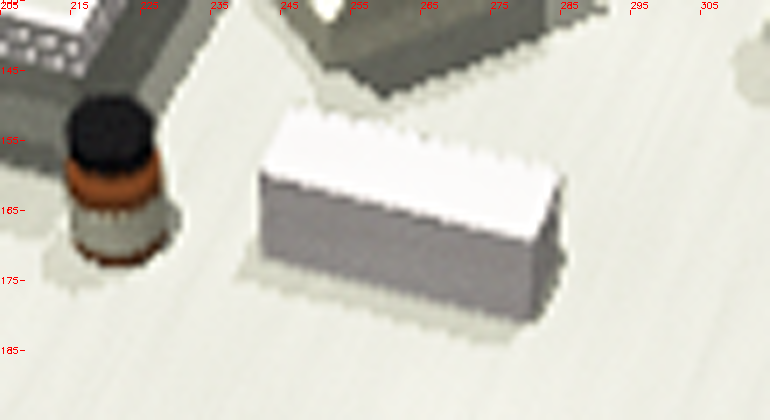

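```bash
cat > h.py <<'E'
import numpy as np
from workcell import get_state, vision, env
C={n:vision.calibration(n) for n in ("scene","side","wrist")}
def rpy(r):
    a,b,c=r; ca,sa,cb,sb,cc,sc=np.cos(a),np.sin(a),np.cos(b),np.sin(b),np.cos(c),np.sin(c)
    return np.array([[cc,-sc,0],[sc,cc,0],[0,0,1]])@np.array([[cb,0,sb],[0,1,0],[-sb,0,cb]])@np.array([[1,0,0],[0,ca,-sa],[0,sa,ca]])
def ray(n,p,st=None):
    c=C[n]; d=np.linalg.inv(c["camera_matrix"])@np.array([p[0],p[1],1.])
    if n=="wrist":
        T=c["tool_from_camera"]; R=rpy(st["ee_rot"])
        return R@T[:3,3]+st["position"], R@T[:3,:3]@d
    return -c["R"].T@c["t"], c["R"].T@d
def onz(n,p,z,st=None):
    o,d=ray(n,p,st); return o+d*(z-o[2])/d[2]
def tri(a,b,sa=None,sb=None):
    (n,p),(m,q)=a,b
    o1,d1=ray(n,p,sa); o2,d2=ray(m,q,sb)
    s=np.linalg.lstsq(np.c_[d1,-d2],o2-o1,rcond=None)[0]
    A,B=o1+d1*s[0],o2+d2*s[1]; return (A+B)/2, np.linalg.norm(A-B)
def proj(n,X,st=None):
    c=C[n]
    if n=="wrist":
        T=c["tool_from_camera"]; R=rpy(st["ee_rot"]); x=T[:3,:3].T@(R.T@(np.array(X)-st["position"])-T[:3,3])
    else: x=c["R"]@np.array(X)+c["t"]
    u=c["camera_matrix"]@x; return u[:2]/u[2]
E
python3 - <<'E'
from h import *
np.set_printoptions(precision=4,suppress=True)
def rect(n,pts,z):
    P=np.array([onz(n,p,z) for p in pts]); P=P[:,:2]
    print(n,"centre",P.mean(0),"pts",P.tolist())
    for i in range(4):
        v=P[(i+1)%4]-P[i]; print("  side",i,np.linalg.norm(v).round(4),np.degrees(np.arctan2(v[1],v[0])).round(1))
h=np.array([-.42,-.42])
print("fallen")
sf=[(215,209.2),(202.5,220.3),(244.7,250.5),(257.3,238.7)]
df=[(285.3,160.3),(247.1,150.3),(242.4,159.6),(281.3,169.3)]
rect("scene",np.array(sf)+h,.068)
rect("side",np.array([df[3],df[0],df[1],df[2]])+h,.068)
print("side base bottom",onz("side",(242.5,171.3),0),onz("side",(280.6,180.3),0))
print("next")
rect("scene",np.array([(286,146),(325,164.4),(335.6,154),(297.6,135.4)])+h,.054)
rect("side",np.array([(254.4,251.2),(210.8,239.4),(203.4,256.8),(250.6,269.4)])+h,.054)
# sheet open edge corners
print("sheet scene", onz("scene",(231.5,169.5),0), onz("scene",(313,214.5),0))
print("sheet side", onz("side",(209,209.5),.002), onz("side",(299,230.5),.002))
for n,p in (("scene",(282,246)),("side",(220.5,154))): print("jar top",onz(n,p,.085))
E
```

```text
fallen
scene centre [ 0.5894 -0.2592] pts [[0.5132841291743303, -0.23625938364029014], [0.5157686935852182, -0.28521154444345576], [0.6641287384184921, -0.28149226658613424], [0.6642693333629724, -0.23390858790994296]]
  side 0 0.049 -87.1
  side 1 0.1484 1.4
  side 2 0.0476 89.8
  side 3 0.151 -179.1
side centre [ 0.5876 -0.2567] pts [[0.5131795070147539, -0.23398532162387597], [0.5135339404543385, -0.2813378962050349], [0.6622995758556827, -0.2809802267925089], [0.6612951218948979, -0.23050820553340812]]
  side 0 0.0474 -89.6
  side 1 0.1488 0.1
  side 2 0.0505 91.1
  side 3 0.1482 -178.7
side base bottom [ 0.6618 -0.2329  0.    ] [ 0.5133 -0.2396  0.    ]
next
scene centre [0.5574 0.153 ] pts [[0.486261048832314, 0.11432592449052204], [0.6316983179394619, 0.12539198454134493], [0.6298881504711045, 0.18855700105157047], [0.4818402829408013, 0.18357444909559306]]
  side 0 0.1459 4.4
  side 1 0.0632 91.6
  side 2 0.1481 -178.1
  side 3 0.0694 -86.3
side centre [0.5551 0.1526] pts [[0.48584647839747386, 0.11605481552968955], [0.6327689955831288, 0.12219916997408731], [0.6280319963233854, 0.19020096067098302], [0.47377930060501683, 0.1818922349310177]]
  side 0 0.1471 2.4
  side 1 0.0682 94.0
  side 2 0.1545 -176.9
  side 3 0.0669 -79.6
sheet scene [ 0.3907 -0.0454  0.    ] [ 0.7012 -0.0246  0.    ]
sheet side [ 0.7054 -0.0217  0.002 ] [ 0.3829 -0.0443  0.002 ]
jar top [ 0.7335 -0.2197  0.085 ]
jar top [ 0.7375 -0.2127  0.085 ]
```

```bash
python3 - <<'E'
from h import *
np.set_printoptions(precision=4,suppress=True)
print("flap tops", onz("scene",(155.5,264),.1), onz("scene",(220,259.5),.1))
print("carton/hinge", onz("scene",(160,305),.04), onz("scene",(223,297),.04), onz("side",(285,133),.1),onz("side",(262,149),.0))
print("tray corner", onz("scene",(289,249),.07), onz("side",(175,125),.07))
s=get_state(); R=rpy(s["ee_rot"]); print(s["position"], R)
y=1.5708
tgt=np.array([.5885,-.330,.175]); d=tgt-s["position"]; print("tool shift", R.T@d/.02, "turn rows",(s["ee_rot"][2]-y)/.15)
E
```

```text
flap tops [ 0.5504 -0.4602  0.1   ] [ 0.6538 -0.3534  0.1   ]
carton/hinge [ 0.6064 -0.5066  0.04  ] [ 0.7014 -0.397   0.04  ] [ 0.548  -0.3838  0.1   ] [ 0.6331 -0.3693  0.    ]
tray corner [ 0.7465 -0.2067  0.07  ] [ 0.9706 -0.3096  0.07  ]
[ 0.2386 -0.4953  0.1747] [[ 0.901   0.4339 -0.0003]
 [ 0.4339 -0.901   0.0008]
 [ 0.0001 -0.0008 -1.    ]]
tool shift [19.3508  0.1435 -0.0122] turn rows -7.48009033327039
```

```bash
python3 - <<'E'
import cv2
s=cv2.imread('pics/scene0.png'); d=cv2.imread('pics/side0.png')
a=cv2.resize(s[225:345,140:300],None,fx=4,fy=4); cv2.imwrite('pics/cart.png',a)
E
```

```text
(no output)
```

View pics/cart.png

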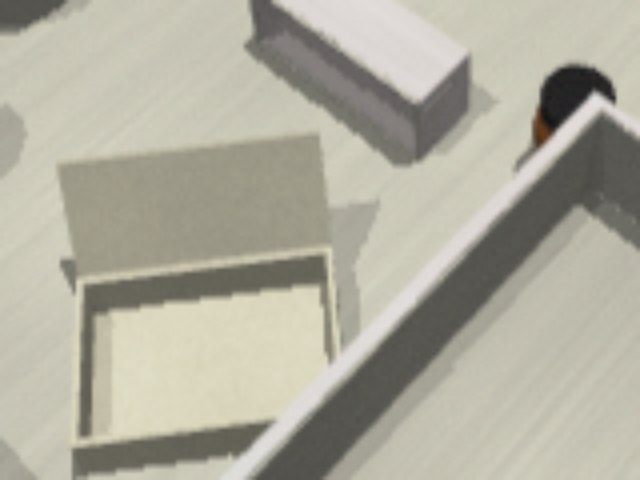

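>>> {"method": "play_rows", "body": {
  "motion": [
    [1, 0, 0, 0, 94],
    [1, 0, 0, 0, 94],
    [1, 0, 0, 0, 94],
    [1, 0, 0, 0, 94],
    [1, 0, 0, 0, 94],
    [1, 0, 0, 0, 94],
    [1, 0, 0, 0, 94],
    [1, 0, 0, 0, 94]
  ],
  "newtons": 30
}}

```text
t: 0.95
position: [0.3834, -0.4256, 0.1749]
ee_rot: [-3.141, 0.0, 0.449]
force: [-0.1, -0.0, 0.4]
finger_gap: 0.094
```

>>> {"method": "play_rows", "body": {
  "motion": [
    [1, 0, 0, 0, 94],
    [1, 0, 0, 0, 94],
    [1, 0, 0, 0, 94],
    [1, 0, 0, 0, 94],
    [1, 0, 0, 0, 94],
    [1, 0, 0, 0, 94],
    [1, 0, 0, 0, 94],
    [1, 0, 0, 0, 94]
  ]
}}

```text
t: 1.75
position: [0.5276, -0.3562, 0.1748]
ee_rot: [-3.141, 0.0, 0.449]
force: [0.3, 0.7, 0.2]
finger_gap: 0.0939
```

>>> {"method": "play_rows", "body": {
  "motion": [
    [0, 0, 0, -0.95, 94],
    [0, 0, 0, -0.95, 94],
    [0, 0, 0, -0.95, 94],
    [0, 0, 0, -0.95, 94],
    [0, 0, 0, -0.95, 94],
    [0, 0, 0, -0.95, 94],
    [0, 0, 0, -0.95, 94],
    [0, 0, 0, -0.8, 94]
  ]
}}

```text
t: 2.55
position: [0.5268, -0.3566, 0.1748]
ee_rot: [-3.141, -0.0, 1.572]
force: [-0.2, 1.0, 0.3]
finger_gap: 0.0939
```

>>> {"method": "play_rows", "body": {
  "motion": [
    [0.5, 0.78, 0, 0, 94],
    [0.5, 0.78, 0, 0, 94],
    [0.5, 0.77, 0, 0, 94],
    [0.45, 0.77, 0, 0, 94]
  ]
}}

```text
t: 2.95
position: [0.5908, -0.3164, 0.1749]
ee_rot: [-3.141, -0.0, 1.565]
force: [-0.2, -0.1, -0.0]
finger_gap: 0.0941
```

```bash
python3 - <<'E'
from h import *
import cv2
s=get_state(); im=vision.camera("wrist"); cv2.imwrite("pics/w1.png",im); print(s["position"],s["ee_rot"],s["t"])
import pickle; pickle.dump(s,open("w1.pkl","wb"))
E
```

```text
[ 0.59083196 -0.31640418  0.17494297] [-3.14146907e+00 -1.70670192e-04  1.56542972e+00] 2.95
```

View pics/w1.png

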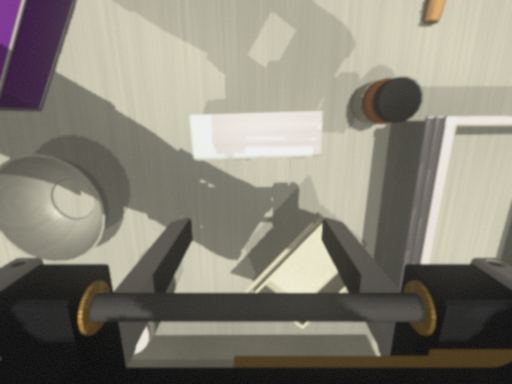

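```bash
python3 - <<'E'
from h import *
import pickle
np.set_printoptions(precision=4,suppress=True)
s=pickle.load(open("w1.pkl","rb"))
print("flap corner",onz("wrist",(320,217),.1,s),tri(("wrist",(320,217)),("scene",(220,259.5)),s,None))
print("tin top", *[onz("wrist",p,.068,s) for p in ((190,115),(321,111),(322,154),(194,160))])
print("proj fingers", proj("wrist",[.5908+.047,-.3164,.175],s))
E
```

```text
flap corner [ 0.6606 -0.3487  0.1   ] (array([ 0.6575, -0.3512,  0.1011]), np.float64(0.008185896936569433))
tin top [ 0.5137 -0.2365  0.068 ] [ 0.6622 -0.233   0.068 ] [ 0.6663 -0.2817  0.068 ] [ 0.5147 -0.288   0.068 ]
proj fingers [315.3102 213.7286]
```

>>> {"method": "play_rows", "body": {
  "motion": [
    [0, 0, 0.9, 0, 94],
    [0, 0, 0.9, 0, 94],
    [0, 0, 0.9, 0, 94],
    [0, 0, 0.9, 0, 94],
    [0, 0, 0.9, 0, 94],
    [0, 0, 0.9, 0, 94],
    [0, 0, 0.9, 0, 94],
    [0, 0, 0.9, 0, 94]
  ]
}}

```text
t: 3.8
position: [0.5897, -0.3173, 0.0302]
ee_rot: [-3.141, -0.0, 1.565]
force: [0.8, -0.1, -0.3]
finger_gap: 0.094
```

>>> {"method": "play_rows", "body": {
  "motion": [
    [0.4, 0, 0, 0, 94],
    [0.4, 0, 0, 0, 94],
    [0.3, 0, 0, 0, 94],
    [0.3, 0, 0, 0, 94],
    [0.25, 0, 0, 0, 94],
    [0.25, 0, 0, 0, 94]
  ]
}}

```text
t: 4.4
position: [0.5895, -0.2795, 0.0316]
ee_rot: [3.141, 0.0, 1.566]
force: [0.8, -0.9, -0.1]
finger_gap: 0.0939
```

```bash
python3 - <<'E'
from h import *
import cv2
s=get_state(); im=vision.camera("side"); print(s["position"],s["force"],s["t"])
cv2.imwrite("pics/d1.png",cv2.resize(im[110:230,190:350],None,fx=4,fy=4,interpolation=cv2.INTER_CUBIC))
E
```

```text
[ 0.58946443 -0.27953005  0.03161438] [ 0.7705018  -0.89071438 -0.13458188] 4.4
```

View pics/d1.png

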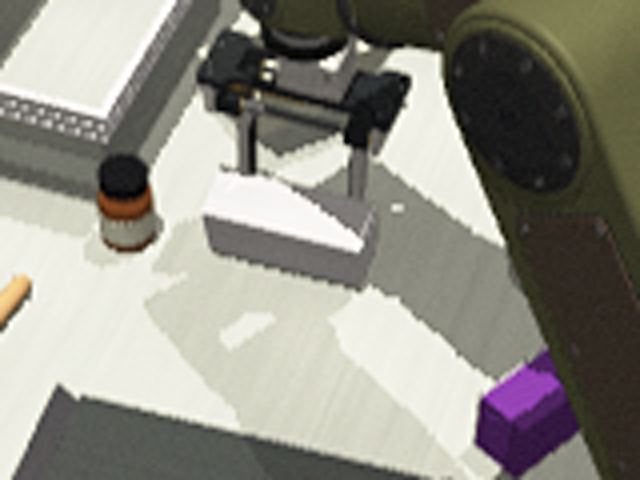

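>>> {"method": "play_rows", "body": {
  "motion": [
    [0.25, 0, 0, 0, 94],
    [0.25, 0, 0, 0, 94],
    [0.25, 0, 0, 0, 94],
    [0.25, 0, 0, 0, 94],
    [0.2, 0, 0, 0, 94],
    [0.2, 0, 0, 0, 94],
    [0.2, 0, 0, 0, 94],
    [0, 0, 0, 0, 94]
  ]
}}

```text
t: 5.25
position: [0.5895, -0.2475, 0.0312]
ee_rot: [-3.142, -0.0, 1.567]
force: [-0.5, 0.5, -0.2]
finger_gap: 0.0947
```

```bash
python3 - <<'E'
from h import *
import cv2
s=get_state(); im=vision.camera("side"); print(s["position"],s["force"],s["t"])
cv2.imwrite("pics/d2.png",cv2.resize(im[110:230,190:350],None,fx=4,fy=4,interpolation=cv2.INTER_CUBIC))
E
```

```text
[ 0.58948456 -0.2474734   0.03117943] [-0.54158953  0.4610732  -0.1927959 ] 5.25
```

View pics/d2.png

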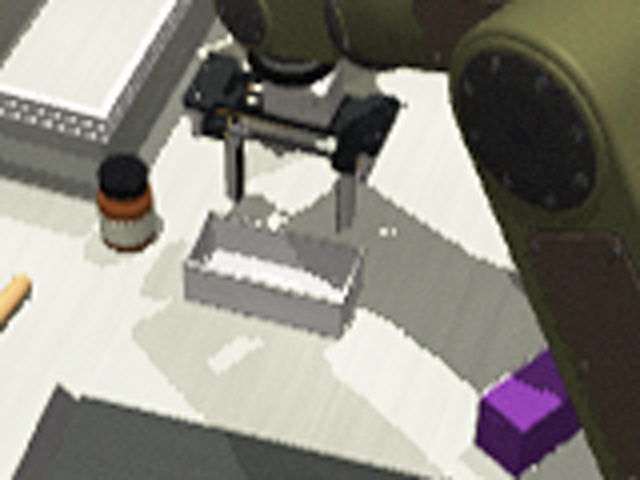

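>>> {"method": "play_rows", "body": {
  "motion": [
    [0, 0, -1, 0, 94],
    [0, 0, -1, 0, 94],
    [0, 0, -1, 0, 94],
    [0, 0, -1, 0, 94],
    [0, 0, -1, 0, 94],
    [0, 0, -1, 0, 94],
    [0, 0, 0, 0, 94]
  ]
}}

```text
t: 6.0
position: [0.5904, -0.2486, 0.1539]
ee_rot: [3.137, 0.002, 1.566]
force: [0.6, -0.2, 0.7]
finger_gap: 0.0943
```

```bash
python3 - <<'E'
from h import *
import cv2,pickle
s=get_state(); im=vision.camera("wrist"); cv2.imwrite("pics/w2.png",cv2.resize(im,None,fx=1.5,fy=1.5)); print(s["position"],s["ee_rot"],s["t"])
pickle.dump(s,open("w2.pkl","wb"))
im=vision.camera("side");cv2.imwrite("pics/d3.png",cv2.resize(im[110:230,190:350],None,fx=5,fy=5,interpolation=cv2.INTER_CUBIC))
im=vision.camera("scene");cv2.imwrite("pics/s3.png",cv2.resize(im[170:270,180:320],None,fx=5,fy=5,interpolation=cv2.INTER_CUBIC))
E
```

```text
[ 0.59042426 -0.24863137  0.15392109] [3.13746109e+00 1.99701553e-03 1.56610239e+00] 6.0
```

View pics/w2.png

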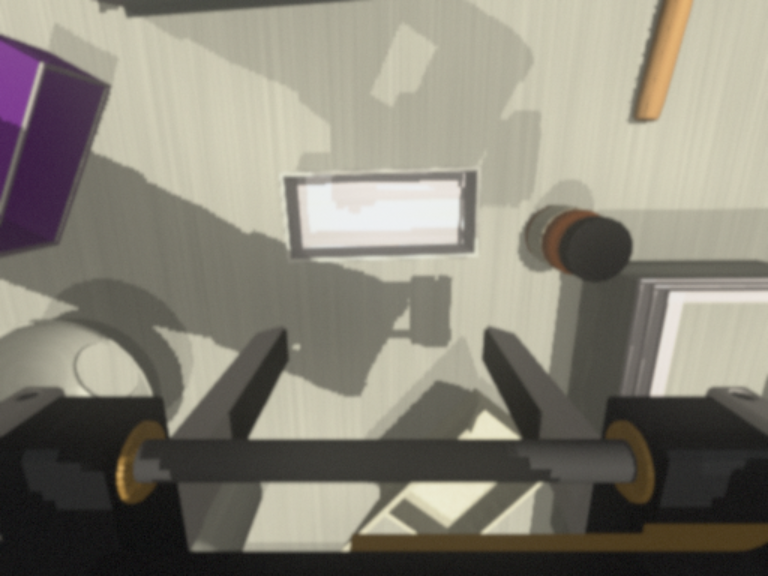

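View pics/d3.png

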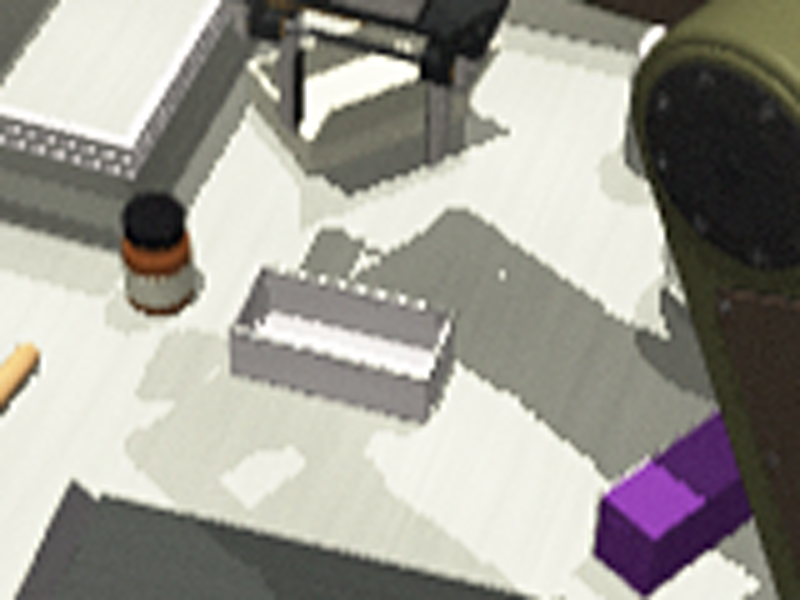

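View pics/s3.png

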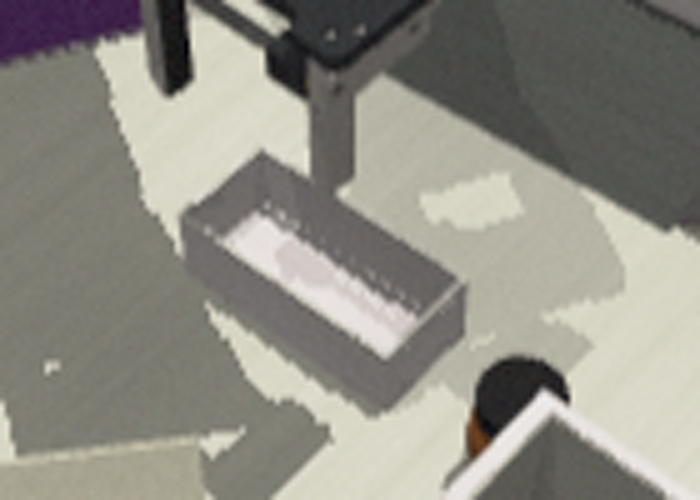

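```bash
cat >> h.py <<'E'
def rect(n,pts,z,st=None):
    P=np.array([onz(n,p,z,st) for p in pts])[:,:2]
    L=[np.linalg.norm(P[(i+1)%4]-P[i]) for i in range(4)]
    v=(P[1]-P[0]+P[2]-P[3]); print(n,"c",P.mean(0).round(4),"yaw",np.degrees(np.arctan2(v[1],v[0])).round(2),"sides",np.round(L,4)); return P
E
python3 - <<'E'
from h import *
import pickle
s=pickle.load(open("w2.pkl","rb")); h=-.4
rect("wrist",np.array([(194,172.7),(318,169.3),(320,113.3),(188.7,117.3)])-.2,.052,s)
rect("side",np.array([(281,173.6),(242.4,163.6),(236.4,176),(276.4,187)])+h,.052)
rect("scene",np.array([(216.4,213),(257.6,241.4),(273.4,227.4),(232.6,200.4)])+h,.052)
E
```

```text
wrist c [ 0.5873 -0.2012] yaw 1.33 sides [0.1466 0.0635 0.1468 0.0632]
side c [ 0.5839 -0.1943] yaw 0.47 sides [0.1482 0.0643 0.151  0.0661]
scene c [ 0.5903 -0.2017] yaw 1.17 sides [0.1477 0.062  0.1481 0.0631]
```

>>> {"method": "play_rows", "body": {
  "motion": [
    [0, 0, 0, 0.9, 50],
    [0, 0, 0, 0.9, 50],
    [0, 0, 0, 0.9, 50],
    [0, 0, 0, 0.9, 50],
    [0, 0, 0, 0.9, 50],
    [0, 0, 0, 0.9, 50],
    [0, 0, 0, 0.9, 50],
    [0, 0, 0, 0.9, 50]
  ]
}}

```text
t: 6.95
position: [0.589, -0.2478, 0.1495]
ee_rot: [-3.14, 0.001, 0.481]
force: [1.0, 0.8, 0.2]
finger_gap: 0.0501
```

>>> {"method": "play_rows", "body": {
  "motion": [
    [0, 0, 0, 0.9, 50],
    [0, 0, 0, 0.9, 50],
    [0, 0, 0, 0.9, 50],
    [0, 0, 0, 0.4, 50],
    [0, 0, 0, 0, 50]
  ]
}}

```text
t: 7.45
position: [0.589, -0.2478, 0.1497]
ee_rot: [-3.141, 0.002, 0.02]
force: [0.5, -0.2, 0.2]
finger_gap: 0.0497
```

>>> {"method": "play_rows", "body": {
  "motion": [
    [0, -0.4, 0.5, 0, 50],
    [0, -0.35, 0.9, 0, 50],
    [0, 0, 0.9, 0, 50],
    [0, 0, 0.9, 0, 50],
    [0, 0, 0.9, 0, 50],
    [0, 0, 0.9, 0, 50],
    [0, 0, 0.9, 0, 50],
    [0, 0, 0.85, 0, 50]
  ]
}}

```text
t: 8.25
position: [0.5884, -0.2321, 0.0141]
ee_rot: [-3.141, 0.001, 0.024]
force: [-0.6, 1.0, 0.5]
finger_gap: 0.0501
```

```bash
python3 - <<'E'
from h import *
import cv2,pickle
s=get_state(); im=vision.camera("wrist"); cv2.imwrite("pics/w3.png",cv2.resize(im,None,fx=1.5,fy=1.5)); print(s["position"],s["force"],s["t"])
im=vision.camera("side");cv2.imwrite("pics/d4.png",cv2.resize(im[110:230,190:350],None,fx=4,fy=4,interpolation=cv2.INTER_CUBIC))
E
```

```text
[ 0.58843383 -0.23209711  0.01406167] [-0.60942114  0.95005169  0.51145348] 8.25
```

View pics/w3.png

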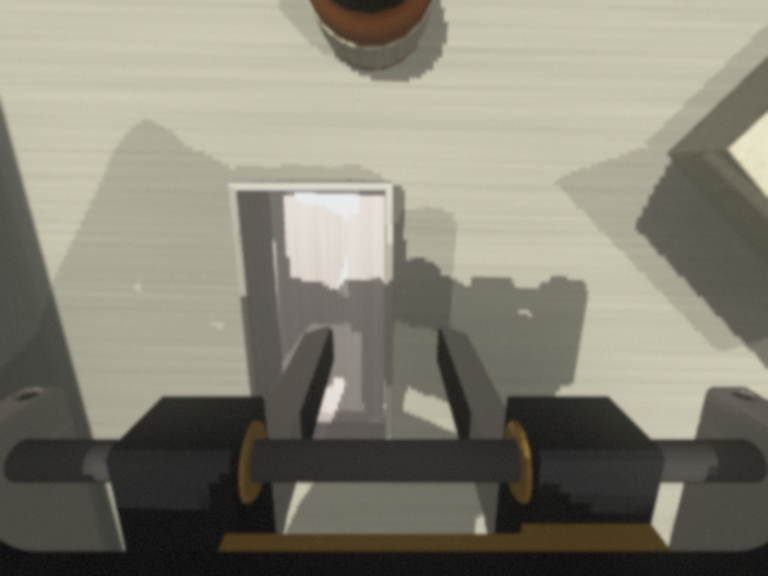

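View pics/d4.png

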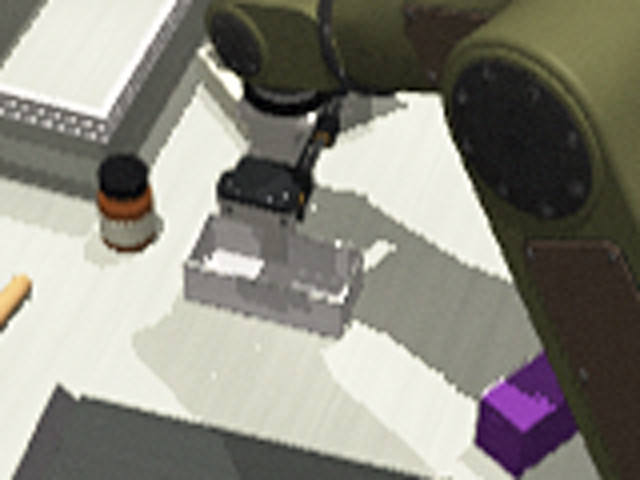

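>>> {"method": "play_rows", "body": {
  "motion": [
    [0, 0, 0, 0, 0],
    [0, 0, 0, 0, 0],
    [0, 0, 0, 0, 0],
    [0, 0, 0, 0, 0],
    [0, 0, 0, 0, 0],
    [0, 0, 0, 0, 0],
    [0, 0, 0, 0, 0],
    [0, 0, 0, 0, 0]
  ],
  "newtons": 45
}}

```text
t: 9.15
position: [0.5892, -0.2331, 0.0163]
ee_rot: [3.141, -0.0, 0.021]
force: [-0.2, -0.5, 2.2]
finger_gap: 0.0018
```

>>> {"method": "play_rows", "body": {
  "motion": [
    [0, 0, -0.5, 0, 0],
    [0, 0, -1, 0, 0],
    [0, 0, -1, 0, 0],
    [0, 0, 0, 0, 0]
  ]
}}

```text
t: 9.55
position: [0.5904, -0.2335, 0.0692]
ee_rot: [3.14, -0.004, 0.021]
force: [0.7, -0.7, -1.6]
finger_gap: 0.0015
```

```bash
python3 - <<'E'
from h import *
import cv2,pickle
s=get_state(); print(s["position"],s["ee_rot"],s["force"],s["finger_gap"],s["t"])
pickle.dump(s,open("w5.pkl","wb"))
im=vision.camera("wrist"); cv2.imwrite("pics/w5.png",cv2.resize(im,None,fx=1.5,fy=1.5))
im=vision.camera("side");cv2.imwrite("pics/d5.png",cv2.resize(im[110:230,190:350],None,fx=4,fy=4,interpolation=cv2.INTER_CUBIC))
E
```

```text
[ 0.59039801 -0.23348411  0.06923451] [ 3.13966399 -0.00411142  0.0213273 ] [ 0.74351936 -0.67252631 -1.61492549] 0.0014766280096167473 9.55
```

View pics/w5.png

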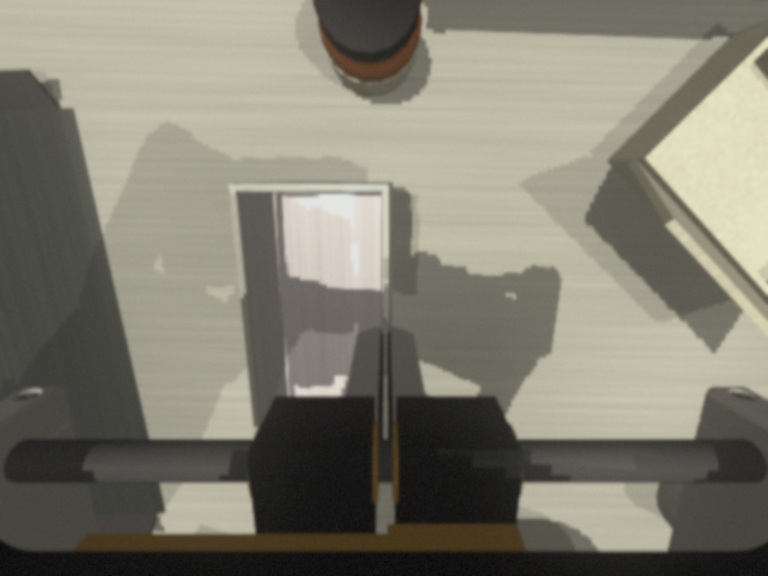

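View pics/d5.png

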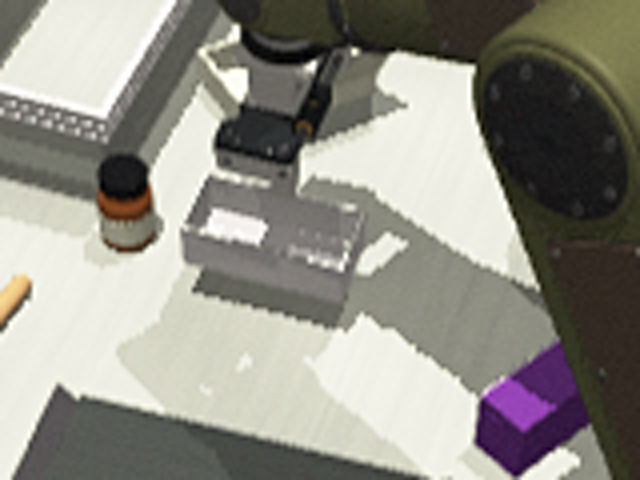

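```bash
python3 - <<'E'
from h import *
import pickle
np.set_printoptions(precision=4,suppress=True)
s=pickle.load(open("w5.pkl","rb")); T=s["position"]
for p in ((231,185),(390,184)):
    X=onz("wrist",np.array(p)/1.5-.2,T[2]+.037,s); print(X, rpy(s["ee_rot"]).T@(X-T))
E
```

```text
[ 0.6615 -0.1677  0.1062] [ 0.0726 -0.0642 -0.0368]
[ 0.6633 -0.234   0.1062] [ 0.073   0.0022 -0.0367]
```

>>> {"method": "play_rows", "body": {
  "motion": [
    [0, -0.4, 0, 0, 0],
    [0, -0.8, 0, 0, 0],
    [-0.2, -0.9, 0, 0, 0],
    [-0.2, -0.9, 0, 0, 0],
    [-0.2, -0.9, 0, 0, 0],
    [-0.2, -0.9, 0, 0, 0],
    [-0.2, -0.9, 0, 0, 0],
    [-0.2, -0.9, 0, 0, 0]
  ]
}}

```text
t: 10.45
position: [0.5619, -0.0999, 0.0661]
ee_rot: [-3.142, 0.0, 0.021]
force: [0.1, -0.3, -2.5]
finger_gap: 0.0017
```

>>> {"method": "play_rows", "body": {
  "motion": [
    [-0.2, -0.9, 0, -0.08, 0],
    [-0.1, -0.9, 0, -0.08, 0],
    [0, -0.9, 0, -0.08, 0],
    [0, -0.8, 0, 0, 0],
    [0, -0.6, 0, 0, 0],
    [0, -0.2, 0, 0, 0],
    [0, 0, 0, 0, 0],
    [0, 0, 0, 0, 0]
  ]
}}

```text
t: 11.25
position: [0.5527, -0.0161, 0.0661]
ee_rot: [3.141, 0.0, 0.057]
force: [0.3, 0.3, -2.3]
finger_gap: 0.0018
```

```bash
python3 - <<'E'
from h import *
import cv2,pickle
s=get_state(); print(s["position"],s["ee_rot"],s["force"],s["finger_gap"],s["t"])
pickle.dump(s,open("w6.pkl","wb"))
im=vision.camera("wrist"); cv2.imwrite("pics/w6.png",cv2.resize(im,None,fx=1.5,fy=1.5,interpolation=cv2.INTER_CUBIC))
im=vision.camera("side");cv2.imwrite("pics/d6.png",cv2.resize(im[190:320,165:325],None,fx=4,fy=4,interpolation=cv2.INTER_CUBIC))
E
```

```text
[ 0.55272726 -0.01614002  0.06611812] [3.14146674e+00 9.95947289e-07 5.69872810e-02] [ 0.28652358  0.26428053 -2.33480933] 0.0017572233746695845 11.25
```

View pics/w6.png

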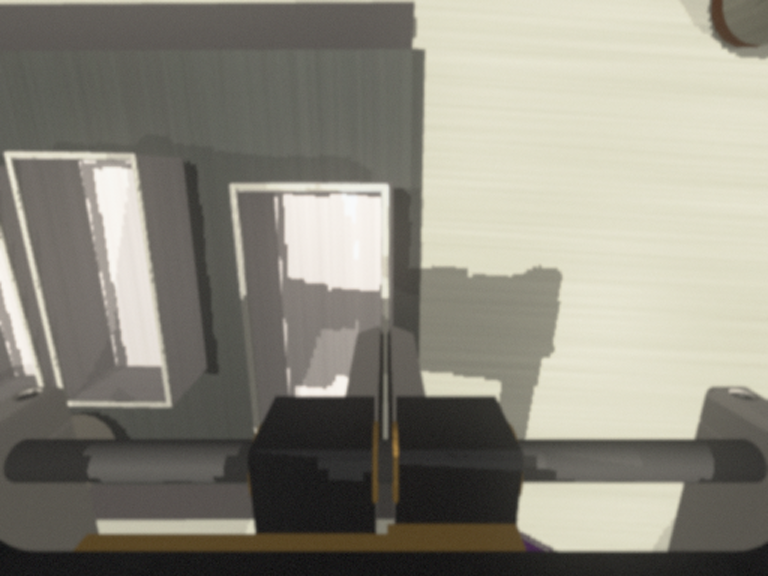

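View pics/d6.png

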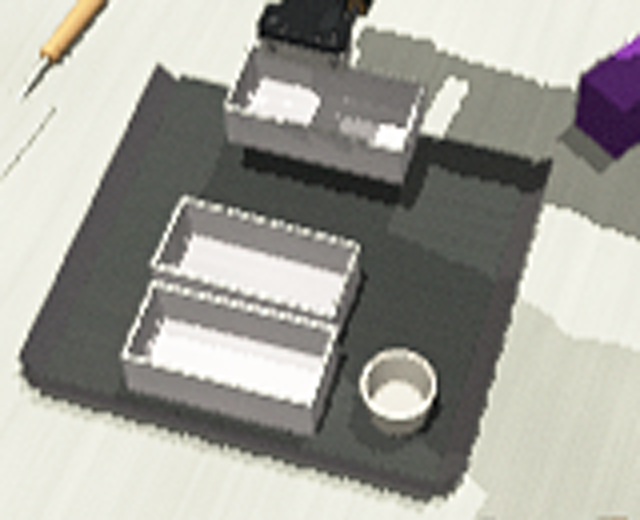

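```bash
python3 - <<'E'
from h import *
import pickle
np.set_printoptions(precision=4,suppress=True)
s=pickle.load(open("w6.pkl","rb")); T=s["position"]; R=rpy(s["ee_rot"])
f=lambda p,z: onz("wrist",np.array(p)/1.5-.2,z,s)
FL,FR,NR=f((5,152),.054),f((136,153),.054),f((172,406),.054)
print(FL,FR,NR, np.linalg.norm(FL-FR),np.linalg.norm(FR-NR))
v=FR-NR; print("yaw from -y wall",np.degrees(np.arctan2(v[1],v[0])), "far edge yaw",np.degrees(np.arctan2(FL[1]-FR[1],FL[0]-FR[0]))-90)
a=np.arctan2(v[1],v[0]); ux=np.array([np.cos(a),np.sin(a)]);uy=np.array([-ux[1],ux[0]])
print("centre", (FR+NR)[:2]/2+.034*uy)
for p in ((230,184),(390,184)): print("held",f(p,T[2]+.037), R.T@(f(p,T[2]+.037)-T))
E
```

```text
[0.6293 0.1876 0.054 ] [0.6326 0.1191 0.054 ] [0.4823 0.1135 0.054 ] 0.06854794406870234 0.15045607270610337
yaw from -y wall 2.1645209802340286 far edge yaw 2.830238103307792
centre [0.5562 0.1503]
held [0.6219 0.0525 0.1031] [ 0.073  -0.0646 -0.037 ]
held [ 0.6257 -0.0141  0.1031] [ 0.073   0.0021 -0.037 ]
```

>>> {"method": "play_rows", "body": {
  "motion": [
    [0.2, -0.5, 0, 0.08, 0],
    [0.2, -0.8, 0, 0, 0],
    [0.2, -0.8, 0, 0, 0],
    [0.1, -0.55, 0.3, 0, 0],
    [0, 0, 0.7, 0, 0],
    [0, 0, 0.7, 0, 0],
    [0, 0, 0.4, 0, 0],
    [0, 0, 0, 0, 0]
  ]
}}

```text
t: 12.15
position: [0.5632, 0.0374, 0.0224]
ee_rot: [-3.142, 0.003, 0.045]
force: [0.0, 0.9, -1.6]
finger_gap: 0.0015
```

```bash
python3 - <<'E'
from h import *
import cv2,pickle
s=get_state(); print(s["position"],s["ee_rot"],s["force"],s["finger_gap"],s["t"])
pickle.dump(s,open("w7.pkl","wb"))
im=vision.camera("wrist"); cv2.imwrite("pics/w7.png",cv2.resize(im,None,fx=1.5,fy=1.5,interpolation=cv2.INTER_CUBIC))
im=vision.camera("side");cv2.imwrite("pics/d7.png",cv2.resize(im[200:310,180:300],None,fx=5,fy=5,interpolation=cv2.INTER_CUBIC))
im=vision.camera("scene");cv2.imwrite("pics/s7.png",cv2.resize(im[110:215,225:375],None,fx=5,fy=5,interpolation=cv2.INTER_CUBIC))
E
```

```text
[0.56318261 0.03740272 0.02235195] [-3.14150984e+00  2.85357095e-03  4.47178073e-02] [ 0.04097191  0.90227288 -1.57785271] 0.001484623068637496 12.15
```

View pics/w7.png

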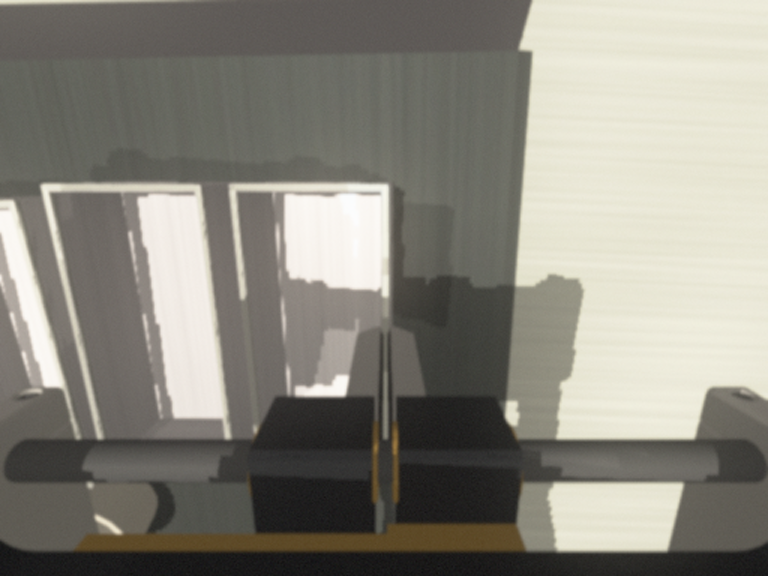

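View pics/d7.png

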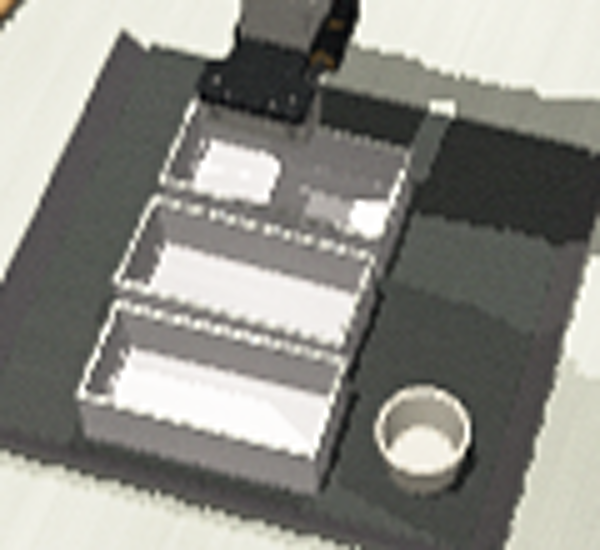

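View pics/s7.png

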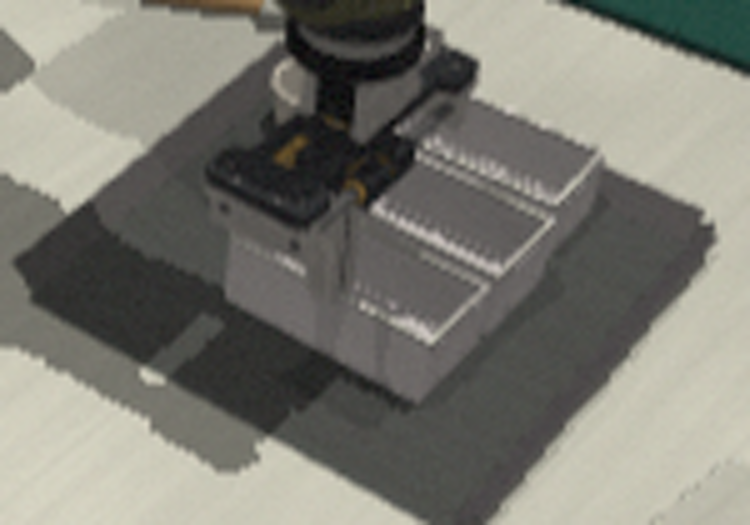

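```bash
python3 - <<'E'
import cv2
im=cv2.imread("pics/w7.png"); c=cv2.resize(im[170:450,180:280],None,fx=6,fy=2,interpolation=cv2.INTER_CUBIC); cv2.imwrite("pics/w7z.png",c)
E
```

```text
(no output)
```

View pics/w7z.png

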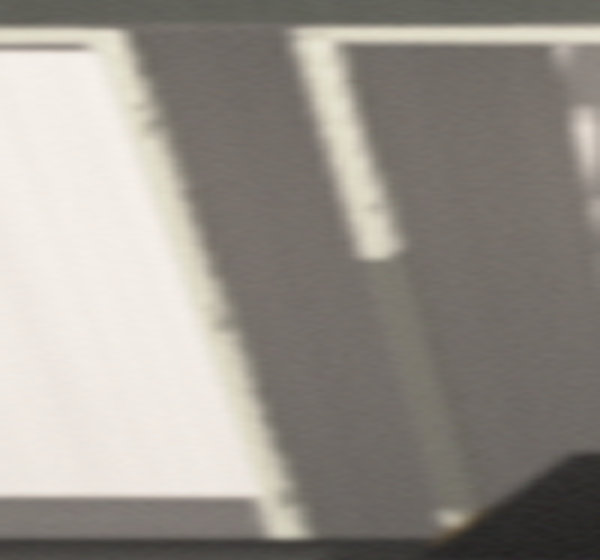

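```bash
python3 - <<'E'
from h import *
import pickle
np.set_printoptions(precision=4,suppress=True)
s=pickle.load(open("w7.pkl","rb"))
f=lambda p,z: onz("wrist",np.array(p)/1.5-.2,z,s)
N=[f((201.3,185),.054),f((230.5,430),.054)]; H=[f((228.3,185),.058),f((252.8,427.5),.058)]
ang=lambda a,b: np.degrees(np.arctan2(*(a-b)[[1,0]]))
print(N,H,ang(*N),ang(*H)); print("gap far",N[0][1]-H[0][1],"near",N[1][1]-H[1][1])
E
```

```text
[array([0.6321, 0.1194, 0.054 ]), array([0.5104, 0.1143, 0.054 ])] [array([0.6328, 0.1063, 0.058 ]), array([0.5153, 0.1014, 0.058 ])] 2.381738461385519 2.3679755558891213
gap far 0.013084363596823995 near 0.012882177130847244
```

>>> {"method": "play_rows", "body": {
  "motion": [
    [0, -0.15, 0, 0, 0],
    [0, -0.2, 0, 0, 0],
    [0, 0, 0, 0, 0],
    [0, 0, 0.1, 0, 0],
    [0, 0, 0.1, 0, 0],
    [0, 0, 0, 0, 0]
  ]
}}

```text
t: 12.9
position: [0.5637, 0.0448, 0.0199]
ee_rot: [-3.142, 0.0, 0.045]
force: [-0.3, -0.7, -1.8]
finger_gap: 0.0018
```

>>> {"method": "play_rows", "body": {
  "motion": [
    [0, 0, 0.05, 0, 0],
    [0, 0, 0, 0, 0]
  ]
}}

```text
t: 13.1
position: [0.5639, 0.0448, 0.0191]
ee_rot: [3.142, -0.0, 0.045]
force: [0.2, -0.3, -0.6]
finger_gap: 0.0015
```

>>> {"method": "play_rows", "body": {
  "motion": [
    [0, 0, 0.05, 0, 0],
    [0, 0, 0, 0, 0]
  ]
}}

```text
t: 13.3
position: [0.564, 0.0448, 0.0183]
ee_rot: [3.141, -0.0, 0.045]
force: [0.5, -2.2, 1.6]
finger_gap: 0.0016
```

Contact with the sheet floor is made (the vertical force rose from -1.8 to +1.6 N). I'll check the view before releasing.

```bash
python3 - <<'E'
from h import *
import cv2,pickle
s=get_state(); print(s["position"],s["force"],s["t"])
pickle.dump(s,open("w8.pkl","wb"))
im=vision.camera("wrist"); im=cv2.resize(im,None,fx=1.5,fy=1.5,interpolation=cv2.INTER_CUBIC); cv2.imwrite("pics/w8.png",im)
cv2.imwrite("pics/w8z.png",cv2.resize(im[170:450,180:280],None,fx=6,fy=2,interpolation=cv2.INTER_CUBIC))
E
```

```text
[0.56399781 0.04477753 0.01829927] [ 0.50824814 -2.20492048  1.56345175] 13.3
```

View pics/w8z.png

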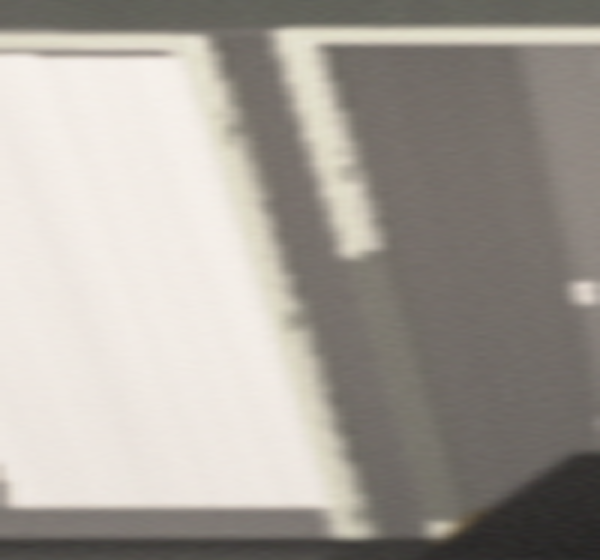

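>>> {"method": "play_rows", "body": {
  "motion": [
    [0, 0, -0.05, 0, 0],
    [-0.06, 0, 0, 0, 0],
    [0, 0, 0, 0, 0],
    [0, 0, 0.05, 0, 0],
    [0, 0, 0, 0, 0]
  ]
}}

```text
t: 13.85
position: [0.5627, 0.0448, 0.0183]
ee_rot: [3.142, -0.0, 0.045]
force: [-1.3, -0.9, 2.1]
finger_gap: 0.0011
```

```bash
python3 - <<'E'
from h import *
import cv2,pickle
np.set_printoptions(precision=4,suppress=True)
s=get_state(); print(s["position"],s["force"],s["t"])
im=vision.camera("wrist"); im=cv2.resize(im,None,fx=1.5,fy=1.5,interpolation=cv2.INTER_CUBIC); cv2.imwrite("pics/w9.png",im)
cv2.imwrite("pics/w9z.png",cv2.resize(im[170:450,180:280],None,fx=6,fy=2,interpolation=cv2.INTER_CUBIC))
f=lambda p,z: onz("wrist",np.array(p)/1.5-.2,z,s)
print(f((210,185),.054)-f((230,185),.054),f((230,183),.054)-f((230,186),.054))
E
```

```text
[0.5627 0.0448 0.0183] [-1.3044 -0.8983  2.1286] 13.85
[-0.0004  0.0084  0.    ] [ 0.0012 -0.0001  0.    ]
```

View pics/w9z.png

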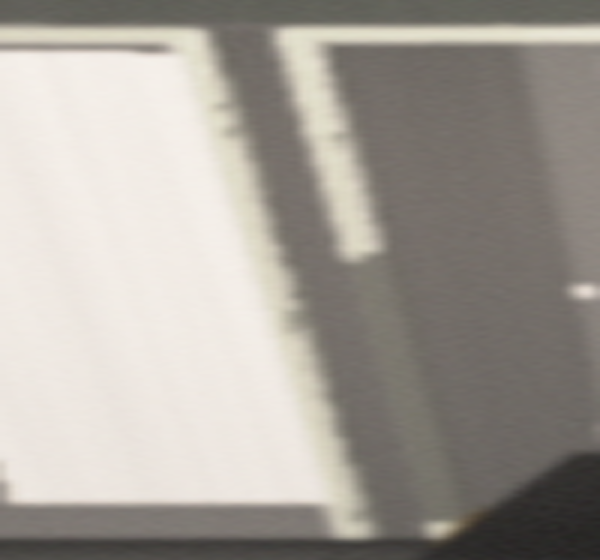

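>>> {"method": "play_rows", "body": {
  "motion": [
    [0, 0, 0, 0, 30],
    [0, 0, 0, 0, 30],
    [0, 0, 0, 0, 30],
    [0, 0, 0, 0, 30],
    [0, 0, 0, 0, 30]
  ]
}}

```text
t: 14.4
position: [0.5626, 0.0449, 0.0181]
ee_rot: [-3.142, 0.0, 0.045]
force: [0.4, 0.2, -0.8]
finger_gap: 0.0299
```

>>> {"method": "play_rows", "body": {
  "motion": [
    [0, 0, -0.4, 0, 30],
    [0, 0, -0.8, 0, 30],
    [0, 0, -1, 0, 30],
    [0, 0, -1, 0, 30],
    [0, 0, -1, 0, 30],
    [0, 0, -1, 0, 30],
    [0, 0, -1, 0, 30],
    [0, 0, -0.5, 0, 30]
  ]
}}

```text
t: 15.2
position: [0.5632, 0.0448, 0.1545]
ee_rot: [3.142, -0.003, 0.045]
force: [0.3, -0.5, 0.6]
finger_gap: 0.0302
```

>>> {"method": "play_rows", "body": {
  "motion": [
    [0, 1, 0, 0, 30],
    [0, 1, 0, 0, 30],
    [0, 1, 0, 0, 30],
    [0, 1, 0, 0, 30],
    [0, 1, 0, 0, 30],
    [0, 1, 0, 0, 30],
    [0, 0, 0, 0, 30],
    [0, 0, 0, 0, 30]
  ]
}}

```text
t: 16.0
position: [0.5679, -0.0749, 0.152]
ee_rot: [-3.141, 0.0, 0.045]
force: [-0.4, -0.4, -0.0]
finger_gap: 0.0302
```

```bash
python3 - <<'E'
from h import *
import cv2,pickle
s=get_state(); print(s["position"],s["ee_rot"],s["force"],s["t"])
pickle.dump(s,open("w10.pkl","wb"))
im=vision.camera("wrist"); cv2.imwrite("pics/w10.png",cv2.resize(im,None,fx=1.5,fy=1.5,interpolation=cv2.INTER_CUBIC))
im=vision.camera("side");cv2.imwrite("pics/d10.png",cv2.resize(im[200:310,165:315],None,fx=5,fy=5,interpolation=cv2.INTER_CUBIC)); cv2.imwrite("pics/d10f.png",im)
im=vision.camera("scene");cv2.imwrite("pics/s10.png",im)
E
```

```text
[ 0.56790172 -0.07486009  0.1519987 ] [-3.14131475e+00  3.58797300e-04  4.46882655e-02] [-0.38246701 -0.43410456 -0.04804047] 16.0
```

View pics/w10.png

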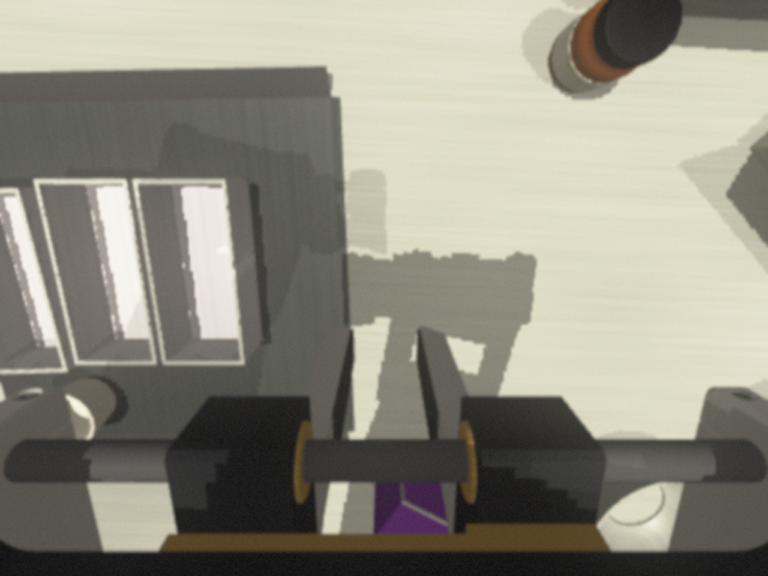

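View pics/d10.png

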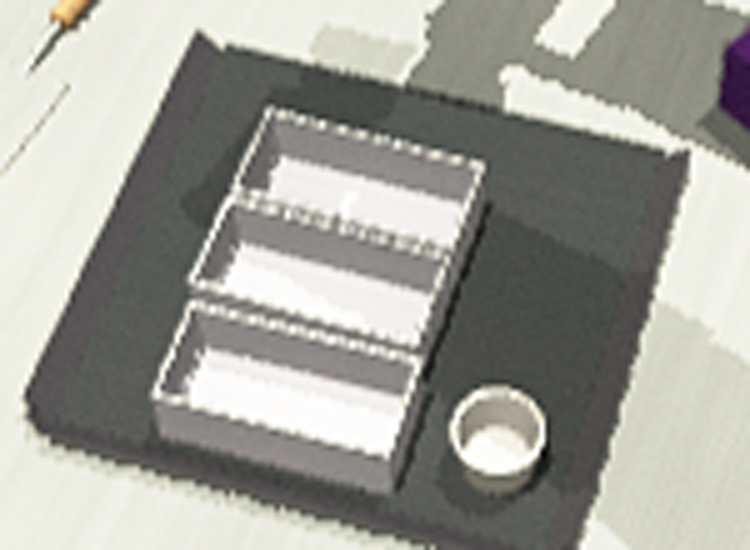

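View pics/s10.png

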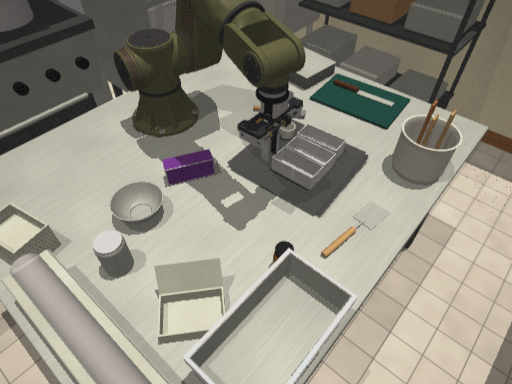

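```bash
python3 - <<'E'
from workcell import env
import cv2,numpy as np
a=cv2.imread('pics/side0.png');b=cv2.imread('pics/d10f.png')
print("diff next/end/ramekin region", cv2.absdiff(a,b)[258:300,190:280].mean())
print(env.job_done())
E
```

```text
diff next/end/ramekin region 4.820723104056437
the job is handed in; nothing more can be done
None
```

The fallen tin now stands mouth up on the sheet next to tin_next, and I handed the job in at about 16 s of the 67 s allowed.

**What I did:** I tipped the tin onto its base by pushing its upper rim with the two open fingers. I then gripped its outer long wall, carried it over the open side of the sheet and lowered it until the force showed contact. I nudged it 1.2 mm to level the ends, released it and backed the gripper clear.

**Last checks:**
- **Gap:** the wrist view after release showed about 4 to 5 mm between the two tins at both ends.
- **Alignment:** before the final shift the two facing walls read 2.37° and 2.38°. After release the gap looked even, and I could see no difference in where the ends finish.
- **Standing tins and ramekin:** tin_next's near rim corners sit at the same pixels in the side view before and after. An image difference over that area averaged 4.8 of 255. That is small but not zero; I took it as changed shadows and did not check further.
- **Other objects:** nothing else looked moved in the final scene picture. I did not check each one separately.

**Disagreement:** the cameras gave tin_next's angle as anything from 2.2° to 3.2°. I worked to 2.6° and then relied on comparing the two tins in the wrist view.

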